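# Brake a turning fan rotor with its locking pin until the pin drops home

### The arm

A 7-joint arm with a two-finger parallel gripper is mounted at the origin on the work surface. World frame = base frame: x ahead of the robot, y to its left, z up, the work surface at z = 0. Lengths are in m, angles in rad, forces in N, time in s.
With the tool pointing down it reaches from about 0.4 to 0.85 m from the base axis. Payload 4.5 kg.
Tool frame: the origin (TCP) lies between the finger pads; the fingertips stand 8 mm ahead of it and the grasp point (between the pads) lies 11 mm behind it; z points along the fingers, y is the direction in which the jaws open and shut (so a half turn about z gives the same grasp; the last joint's range is limited). The gripper opens to 88 mm and grips with 3 to 60 N. Pads are 18 mm wide; open, the fingers measure 123 mm over their backs; the gripper's body (75 mm by 187 mm) begins 45 mm behind the grasp point.
Start: joints at [1.38, 0.689, -0.195, 1.565, 0.157, 0.902, -0.215], TCP at [0.139, -0.609, 0.247] pointing down, gripper open.
Joint ranges: [-3.01, 3.01], [-0.46, 2.08], [-1.47, 1.51], [0.13, 2.56], [-1, 4.14], [0.04, 2.09], [-2.66, 2.66]. Speed limits (rad/s): [2.57, 2.57, 3.14, 3.14, 3.14, 3.14, 3.14].

### API

Orientations are given as a unit quaternion [x, y, z, w].
In Python, from plant import r gives the robot as it stands.
- The arm moves only by the tool carry_out, never from a script. Its argument "commands" is a list that holds one entry, the list of rows, each a list of 7 numbers: the turn, a rotation vector about the tool's x, y, z in rad, then the shift along the tool's x, y, z in cm, then the finger opening in cm, from 0 to 8.81. A call has 1 to 10 rows; each row is the pose to reach, as a shift and turn from the pose commanded when the call began, along the tool's axes at that moment; what a row does not reach only later rows make up. A row lasts 1/12 s, in which the tool goes at most 41.7 mm and 7.16 degrees, less where a joint would pass 70% of its speed; a pose out of reach is approached as far as the arm can. A call with a gripper value outside its range is refused whole. The fingers move at their own pace and stop on an object; "force" is the grip in N (left out, the last holds). Time passes only in rows, so rows that repeat a pose let the fingers close. It gives the time, the measured TCP pose, the force and the opening at its end, in the units of the state.
- r.get_state(): the state, without advancing time (a new reading comes with each control period).
- r.snapshot(name): name is "side" or "top"; returns a dict with "pixels" (384x512x3 uint8, red, green, blue), "mtx" (3x3 intrinsics, pixels), "xyz" and "rotation" of the camera in the world. Camera axes: x right, y down, z forward; pixel columns grow to the right and rows downward; lengths in m; the calibration is good to about 2 mm. A picture is of the moment at which its call begins. There is no depth.
- r.finish_job(): hands the job in, once; it reports no verdict.
The state is a dict: "clock": time; "q": joint angles; "qd": joint speeds; "joint_torque": joint torques, N m; "tool_pos": TCP position; "eef_rot": TCP orientation; "contact_force": force on the tool from outside, world axes, zero at the start; "moment": the same for the moment, N m; "opening": opening from 0.0 (shut) to 1.0 (fully open).
Only numpy, scipy, OpenCV 4.12 (cv2) and the standard library are available. Lean on these libraries where they do the work, as an engineer would, in place of code of your own. Each camera call takes 0.05 s, during which the arm holds its last target.

### The job

The fan rotor on the test stand is idling round. Take the sprung locking pin from its holder, put its tip through the slot of the fixed bracket and lean it on the rotor's face, gently, by its spring, until the rotor barely creeps and its hole comes to rest under the slot; then push the pin fully home so that it locks the rotor, and let go. Slow the rotor only with the pin, never let the pin catch the hole or jam while the rotor is turning fast, and leave the other things on the bench alone.

Things in the scene. Friction and masses are not known exactly. Their poses are not given: they have to be found in the camera images.
- slot (a point): Centre of the slot's mouth in the top face (about 103 mm up) of the fixed steel bracket that reaches over the rotor from a post outside its rim. Bracket plate: 20 mm thick, 44 mm wide, underside 8 mm above the rotor. The slot runs straight down through it, slightly chamfered: 14 mm along this point's y (towards the rotor's axis, 75 mm away), 12 mm along x (the way the rotor moves). z is up.
- rotor_hole (a point): Centre of the rotor's only hole, level with its top face (about 75 mm up, 28 mm below the bracket's top); turns with the rotor. The rotor is a flat level aluminium disc, 220 mm wide, 10 mm thick, with a black hub. The hole is 14 mm wide, slightly chamfered, goes through, and lies 75 mm from the axis, so it passes under the slot once a turn.
- rotor (a joint): Turn of the rotor (rad), unlimited, counterclockwise from above. Left alone it idles at about 5 rad/s: a drive of 0.2 N m against drag of 0.04 N m s/rad, so it starts again when the brake is eased, and takes about 1 s to settle. Leaning the pin on it at the slot with some 3 to 6 N (friction differs each run) stalls it; a bit less lets it creep. A hole caught above about 1 rad/s strikes hard.
- pin_grip (a point): Centre of the locking pin's round black cap, 26 mm wide, 42 mm tall: grip here. z is up. The cap slides down on the steel pin by up to 14 mm on a spring (0.5 N preload, 0.6 N per mm, 9 N at the end, then solid; ease it out before letting go or it kicks the pin up). Relaxed, the cap's centre is 43 mm above the collar's underside and 86 mm above the tip. The pin (90 g) starts upright in the holder.
- pin_collar (a point): Centre of the underside of the pin's steel collar (20 mm wide, 8 mm tall). Below it is the plain shank, 10 mm wide, 43 mm long to its slightly chamfered tip. With the tip riding on the rotor the collar is 15 mm above the bracket's top; fully home, through slot and hole, it sits on the bracket's top.
- holder: Fixed grey plastic block 50 x 50 x 48 mm with one upright 13 mm hole in which the pin stands, its collar resting on the block's top. Origin: centre of the underside.
- screwdriver: Bystander: a screwdriver lying on the bench. Leave it alone.
- bin: Bystander: small open blue bin, 150 x 100 x 70 mm. Leave it alone.
- breaker: Bystander: white breaker block, 70 x 54 x 85 mm. Leave it alone.
Things that resemble listed ones, but are neither listed nor needed, are in the scene too. Leave any orange look-alike of the part that bears pin_grip alone.

How it is judged:
By the outcome, as a careful person would: the job done as asked, in the order asked, and still so for the second after the job is handed in, with the robot touching nothing.
It also fails if it takes over 54 s, if anything falls off the work surface, if the arm or the gripper's body presses on something with over 40 N, if the wrist force passes 120 N, or if a joint passes its speed limit or range.

## Working session

There is one attempt and no reset: what is moved stays moved. The work goes in short steps, Python scripts to look and compute and a tool call to move; the robot and the scene stay as the last step left them, time stands still between calls to the robot, and variables do not carry over. Pictures are saved under pics/ and viewed, and the job is handed in when it is done.

Besides the shell and the picture viewer there is one more tool, called after "Call:" by a JSON object that holds its "fn" and its "kwargs". carry_out: Moves the arm, as the interface text tells. Its arguments: {"type":"object","properties":{"commands":{"type":"array"},"force":{"type":"number"}},"required":["commands"]}

```bash
mkdir -p pics; ls; python3 - <<'E'
from plant import r
import cv2
s=r.get_state()
for k,v in s.items(): print(k,v)
for n in("side","top"):
    d=r.snapshot(n); cv2.imwrite(f"pics/{n}0.png",cv2.cvtColor(d["pixels"],cv2.COLOR_RGB2BGR))
    print(n,d["mtx"],d["xyz"],d["rotation"])
E
```

```text
pics
clock 0.0
q [ 1.37979397  0.68999516 -0.19451495  1.56633376  0.15734258  0.90249457
 -0.21510966]
qd [-6.41247800e-04  1.52189684e-03 -5.62255531e-04 -1.97967457e-03
 -1.05895053e-03  6.85893043e-04 -5.55685107e-05]
joint_torque [-9.25095810e-04 -5.27556074e+01 -1.26682576e+00 -1.53427219e+01
 -5.26721694e-02  6.58742632e-03  1.78325699e-04]
tool_pos [ 0.13912791 -0.60869015  0.24590581]
eef_rot [ 9.93683572e-01  1.12214608e-01 -1.83720708e-04 -8.98708942e-04]
contact_force [-0.31158694 -0.35522034  0.34495966]
moment [ 0.05544844 -0.03249146  0.02698111]
opening 0.999473898880892
side [[435.01171285   0.         251.02716629]
 [  0.         435.01171285 191.12573011]
 [  0.           0.           1.        ]] [ 0.22799299 -0.70609527  0.79691587] [ 0.89750715 -0.17135621  0.08769327 -0.3967718 ]
top [[378.16501515   0.         257.74092431]
 [  0.         378.16501515 191.37154826]
 [  0.           0.           1.        ]] [0.39273112 0.03430634 1.08125491] [ 0.70579549 -0.70369418  0.06539009 -0.04890158]
```

View pics/side0.png

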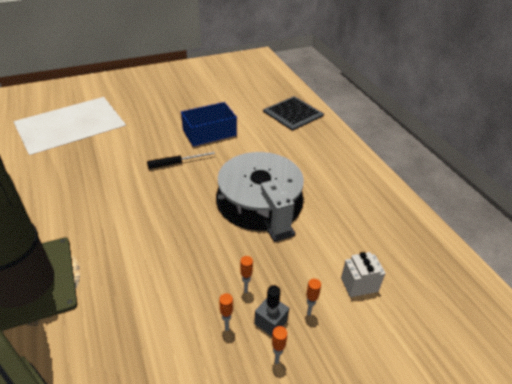

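View pics/top0.png

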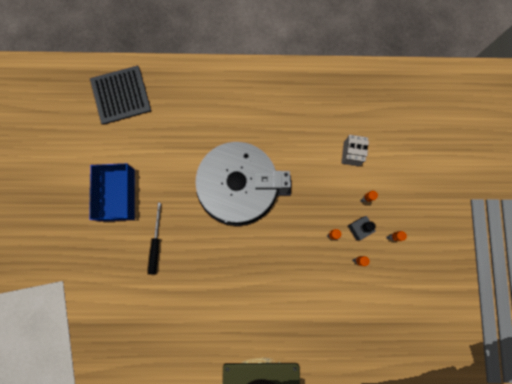

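The black-capped pin stands in the grey holder at top px (368,227), side px (273,295). The four orange-capped pins around it, at top px (372,196), (335,235), (400,236) and (363,261), are the look-alikes. The black cap in the grey holder fits the description, so I'll confirm it in enlarged crops.

```bash
cat > h.py <<'E'
import numpy as np, cv2
from plant import r
from scipy.spatial.transform import Rotation as R
def cam(n):
    d=r.snapshot(n); return d
def crop(d,name,x0,y0,w,h,s):
    im=cv2.cvtColor(d["pixels"],cv2.COLOR_RGB2BGR)[y0:y0+h,x0:x0+w]
    im=cv2.resize(im,None,fx=s,fy=s,interpolation=cv2.INTER_CUBIC)
    cv2.imwrite(f"pics/{name}.png",im)
def at(d,u,v,z):
    M=R.from_quat(d["rotation"]).as_matrix()
    k=M@np.linalg.solve(d["mtx"],[u,v,1]); p=np.array(d["xyz"])
    return p+k*(z-p[2])/k[2]
def proj(d,P):
    M=R.from_quat(d["rotation"]).as_matrix()
    c=d["mtx"]@(M.T@(np.array(P)-d["xyz"])); return c[:2]/c[2]
def tri(a,ua,b,ub):
    A=[];B=[]
    for d,u in((a,ua),(b,ub)):
        M=R.from_quat(d["rotation"]).as_matrix()
        k=M@np.linalg.solve(d["mtx"],[*u,1]);k/=np.linalg.norm(k)
        P=np.eye(3)-np.outer(k,k);A.append(P);B.append(P@d["xyz"])
    return np.linalg.lstsq(np.vstack(A),np.hstack(B),rcond=None)[0]
E
python3 - <<'E'
from h import *
t=cam("top"); s=cam("side")
crop(t,"t1",320,180,100,90,8); crop(s,"s1",210,245,120,125,4.8)
crop(t,"t2",190,135,110,95,7); crop(s,"s2",205,145,110,100,6)
print(at(t,368,227,.1),at(t,237,181,.075))
E
```

```text
[ 0.46024458 -0.27628473  0.1       ] [0.58521297 0.06700844 0.075     ]
```

View pics/t1.png

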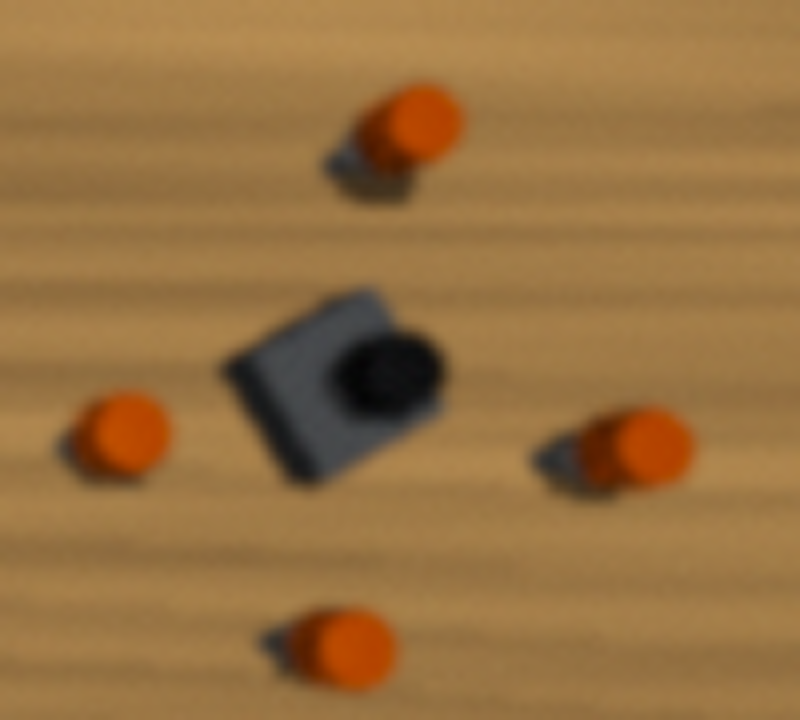

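View pics/s1.png

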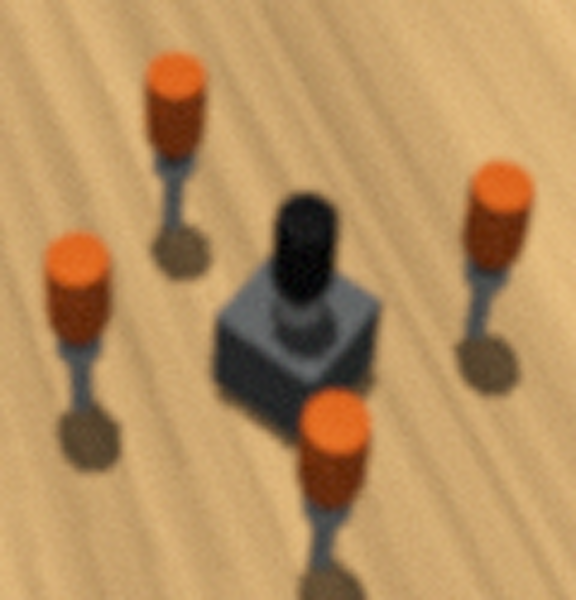

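View pics/t2.png

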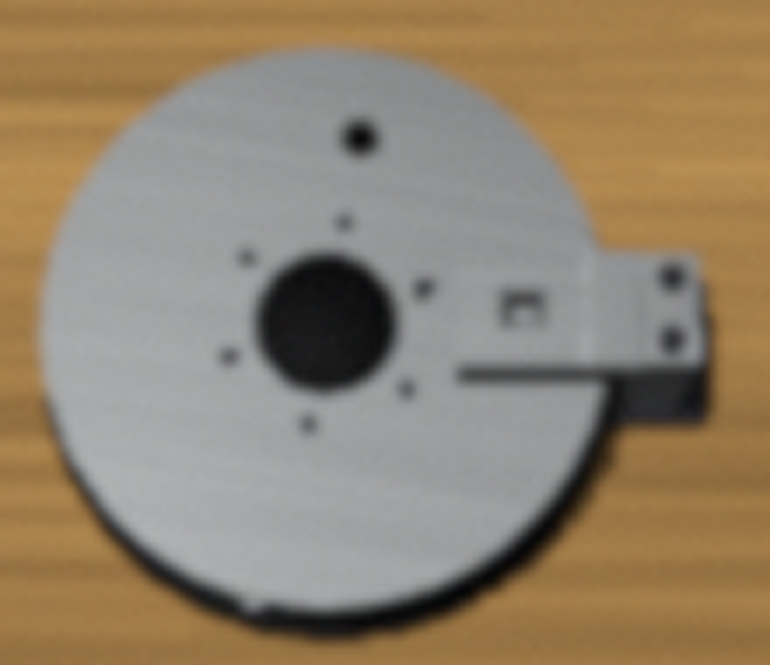

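View pics/s2.png

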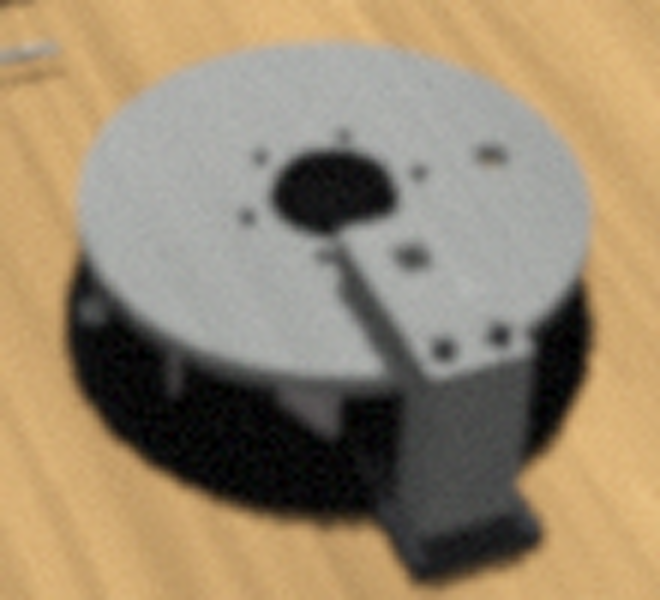

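```bash
python3 - <<'E'
from h import *
t=cam("top"); s=cam("side")
f=lambda x,y,k,x0,y0:((x+.5)/k-.5+x0,(y+.5)/k-.5+y0)
pt=f(405,370,8,320,180); ps=f(307,212,4.8,210,245)
print("cap top",at(t,*pt,.112),at(s,*ps,.112),tri(t,pt,s,ps))
for x,y in((640,447),(355,650),(130,434),(425,122)): print("or top",at(t,*f(x,y,8,320,180),.09))
for x,y in((78,260),(336,420),(500,188),(176,77)): print("or side",at(s,*f(x,y,4.8,210,245),.09), at(s,*f(x,y,4.8,210,245),.112))
st=f(524,308,7,190,135); ss=f(411,257,6,205,145)
print("slot",at(t,*st,.103),at(s,*ss,.103),tri(t,st,s,ss))
# axis: hub
print("axis",at(t,*f(327,322,7,190,135),.075), at(s,*f(335,193,6,205,145),.075))
# bracket corners in top
for x,y in((458,262),(458,368),(705,255),(703,368)): print("br",at(t,*f(x,y,7,190,135),.103))
for x,y in((670,278),(670,338)): print("scr top",at(t,*f(x,y,7,190,135),.103))
for x,y in((500,335),(443,350)): print("scr side",at(s,*f(x,y,6,205,145),.103))
# holder top corners
for x,y in((375,290),(245,365),(318,475),(440,408)): print("hold",at(t,*f(x,y,8,320,180),.048))
E
```

```text
cap top [ 0.46248896 -0.27830651  0.112     ] [ 0.46409617 -0.27804957  0.112     ] [ 0.46314068 -0.27833093  0.1126545 ]
or top [ 0.4390088  -0.36203259  0.09      ]
or top [ 0.37329519 -0.26477785  0.09      ]
or top [ 0.44288187 -0.19364266  0.09      ]
or top [ 0.54680081 -0.29603228  0.09      ]
or side [ 0.3776313  -0.25203224  0.09      ] [ 0.37297439 -0.26616318  0.112     ]
or side [ 0.44349802 -0.35270269  0.09      ] [ 0.43679126 -0.36370066  0.112     ]
or side [ 0.55048406 -0.28237935  0.09      ] [ 0.54044778 -0.29556585  0.112     ]
or side [ 0.44781653 -0.18065357  0.09      ] [ 0.44097538 -0.19700589  0.112     ]
slot [ 0.58677881 -0.00610434  0.103     ] [ 0.58667357 -0.00586595  0.103     ] [ 0.58665835 -0.00607183  0.10319702]
axis [0.58638241 0.06895084 0.075     ] [0.58766703 0.07174177 0.075     ]
br [0.60433513 0.01880557 0.103     ]
br [0.56370197 0.01871433 0.103     ]
br [ 0.60761915 -0.0747236   0.103     ]
br [ 0.56417923 -0.07341309  0.103     ]
scr top [ 0.598649   -0.06134917  0.103     ]
scr top [ 0.57558339 -0.06110284  0.103     ]
scr side [ 0.60024276 -0.05988102  0.103     ]
scr side [ 0.57592681 -0.0596507   0.103     ]
hold [ 0.4946155  -0.28982618  0.048     ]
hold [ 0.46865632 -0.24372631  0.048     ]
hold [ 0.43122665 -0.26734838  0.048     ]
hold [ 0.45411838 -0.31042278  0.048     ]
```

```bash
cat >> h.py <<'E'
Q0=[2**-.5,2**-.5,0,0]
def goal(p,q=Q0):
    s=r.get_state(); Rt=R.from_quat(s["eef_rot"])
    rv=(Rt.inv()*R.from_quat(q)).as_rotvec(); d=Rt.inv().apply(np.array(p)-s["tool_pos"])*100
    print("rotvec",rv.round(3),"shift cm",d.round(2),"clock",s["clock"],"pos",np.round(s["tool_pos"],4),"F",np.round(s["contact_force"],2),"q",np.round(s["q"],2))
E
python3 -c "
from h import *
goal([.463,-.278,.23])"
```

```text
rotvec [-0.    -0.    -1.346] shift cm [ 38.94 -25.06   1.66] clock 0.3 pos [ 0.1393 -0.6091  0.2464] F [-0.57 -0.63  0.42] q [ 1.38  0.69 -0.19  1.57  0.16  0.9  -0.22]
```

Call:
{"fn": "carry_out", "kwargs": {"commands": [[[0,0,-0.12,3.5,-2.2,0,5.2],[0,0,-0.24,7,-4.5,0,5.2],[0,0,-0.36,10.4,-6.7,0,5.2],[0,0,-0.48,13.8,-8.9,0,5.2],[0,0,-0.6,17.2,-11.1,0,5.2],[0,0,-0.72,20.6,-13.3,0,5.2],[0,0,-0.84,24,-15.5,0,5.2],[0,0,-0.96,27.5,-17.7,0.5,5.2],[0,0,-1.08,31,-20,1,5.2],[0,0,-1.2,34.5,-22.2,1.5,5.2]]], "force": 40}}

```text
clock: 1.13
tool_pos: [0.4269, -0.3149, 0.2319]
eef_rot: [0.755, 0.656, -0.0, 0.0]
contact_force: [1.1, -1.0, -0.1]
opening: 0.59
```

```bash
python3 -c "
from h import *
goal([.463,-.278,.18])"
```

```text
rotvec [ 0.     0.001 -0.141] shift cm [4.16 3.06 5.19] clock 1.1333 pos [ 0.4269 -0.3149  0.2319] F [ 1.1  -0.95 -0.09] q [ 0.85  0.62 -0.5   1.86  0.41  0.77 -0.01]
```

Call:
{"fn": "carry_out", "kwargs": {"commands": [[[0,0,-0.08,2.2,1.6,2.5,5.2],[0,0,-0.142,4.1,3.05,5,5.2],[0,0,-0.142,4.1,3.05,5.2,5.2],[0,0,-0.142,4.1,3.05,5.2,5.2]]]}}

```text
clock: 1.47
tool_pos: [0.4619, -0.2787, 0.1785]
eef_rot: [0.708, 0.707, -0.0, -0.001]
contact_force: [0.8, -0.1, 0.3]
opening: 0.591
```

```bash
python3 -c "
from h import *
goal([.463,-.278,.085])
t=cam('top'); s=cam('side')
crop(t,'t3',250,130,180,140,4); crop(s,'s3',190,220,180,150,4)
"
```

```text
rotvec [-0.003 -0.002 -0.001] shift cm [0.05 0.13 9.35] clock 1.4667 pos [ 0.4619 -0.2787  0.1785] F [ 0.8  -0.13  0.28] q [ 0.75  0.71 -0.48  1.88  0.5   0.68 -0.04]
```

View pics/s3.png

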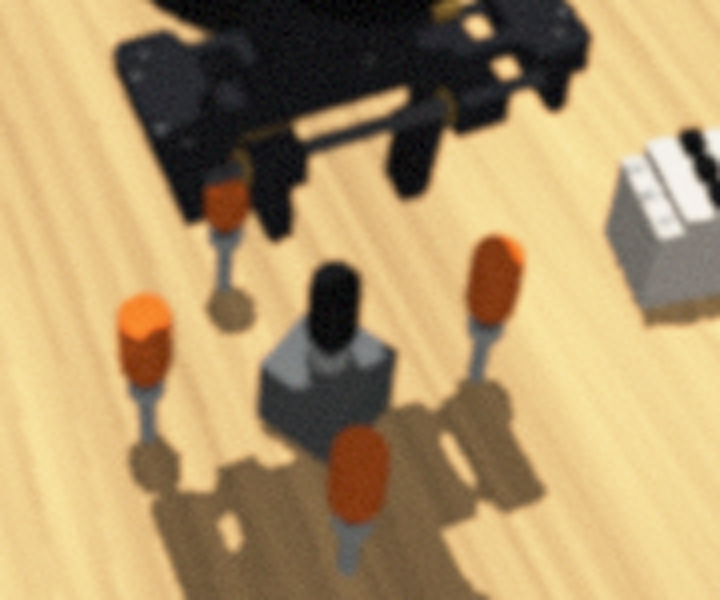

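View pics/t3.png

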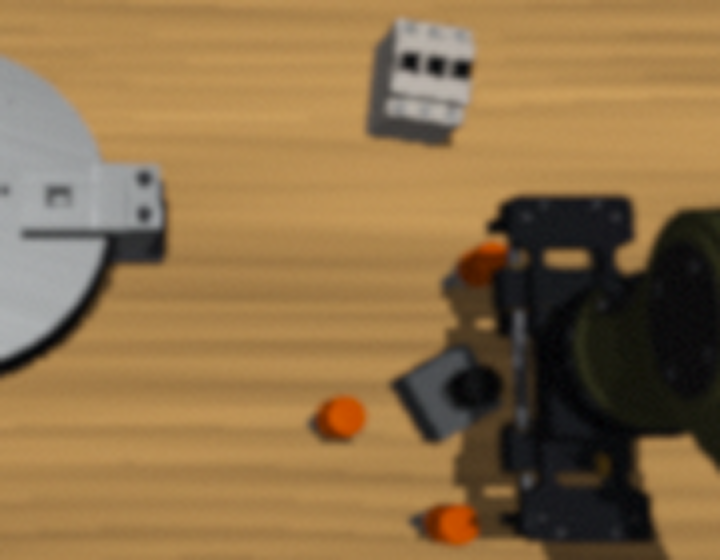

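Call:
{"fn": "carry_out", "kwargs": {"commands": [[[0,0,0,0,0.1,3.0,5.2],[0,0,0,0,0.1,6.0,5.2],[0,0,0,0,0.1,8.0,5.2],[0,0,0,0,0.1,9.2,5.2],[0,0,0,0,0.1,9.2,5.2],[0,0,0,0,0.1,9.2,5.2]]]}}

```text
clock: 2.07
tool_pos: [0.4625, -0.2818, 0.0884]
eef_rot: [0.709, 0.705, -0.0, 0.0]
contact_force: [-1.0, 0.6, -0.3]
opening: 0.591
```

```bash
python3 -c "
from h import *
goal([.463,-.278,.085])
s=cam('side')
crop(s,'s4',190,220,180,150,4)
"
```

```text
rotvec [ 0.     0.001 -0.007] shift cm [0.38 0.05 0.34] clock 2.0667 pos [ 0.4625 -0.2818  0.0884] F [-1.02  0.63 -0.25] q [ 0.67  0.85 -0.36  1.93  0.62  0.47 -0.14]
```

View pics/s4.png

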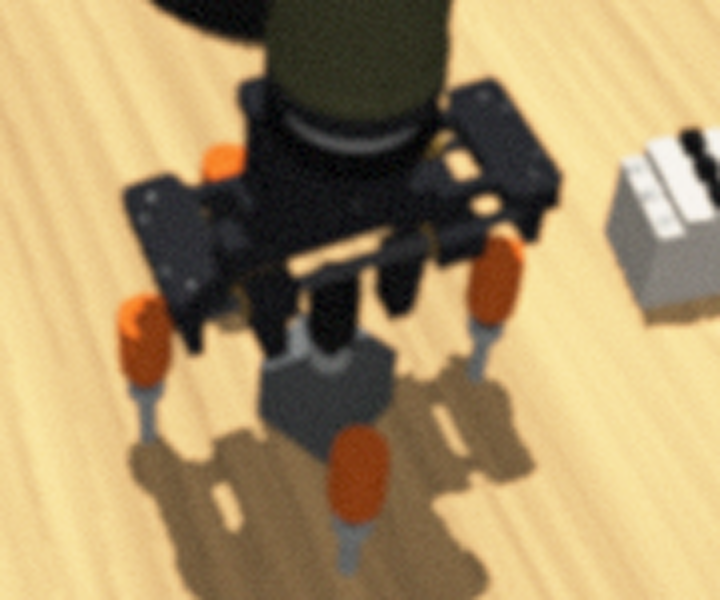

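Call:
{"fn": "carry_out", "kwargs": {"commands": [[[0,0,0,0.2,0,0.1,5.2],[0,0,0,0.2,0,0.1,5.2],[0,0,0,0.2,0,0.1,5.2]]]}}

```text
clock: 2.37
tool_pos: [0.4634, -0.2784, 0.0877]
eef_rot: [0.709, 0.706, 0.0, 0.001]
contact_force: [0.5, 0.7, -0.6]
opening: 0.59
```

```bash
python3 -c "
from h import *
goal([.463,-.278,.085])
"
```

```text
rotvec [ 0.001  0.001 -0.004] shift cm [ 0.04 -0.04  0.27] clock 2.3667 pos [ 0.4634 -0.2784  0.0877] F [ 0.51  0.67 -0.64] q [ 0.67  0.85 -0.36  1.94  0.62  0.47 -0.15]
```

Call:
{"fn": "carry_out", "kwargs": {"commands": [[[0,0,0,0,-0.03,0.25,4.0],[0,0,0,0,-0.03,0.25,2.0],[0,0,0,0,-0.03,0.25,2.0],[0,0,0,0,-0.03,0.25,2.0],[0,0,0,0,-0.03,0.25,2.0],[0,0,0,0,-0.03,0.25,2.0]]], "force": 40}}

```text
clock: 2.87
tool_pos: [0.4628, -0.2782, 0.0843]
eef_rot: [0.708, 0.706, 0.0, 0.0]
contact_force: [0.4, -0.4, 1.0]
opening: 0.282
```

```bash
python3 -c "
from h import *
goal([.463,-.278,.085])
s=cam('side')
crop(s,'s5',190,220,180,150,4)
"
```

```text
rotvec [ 0.     0.    -0.004] shift cm [ 0.02  0.02 -0.07] clock 2.8667 pos [ 0.4628 -0.2782  0.0843] F [ 0.42 -0.43  0.99] q [ 0.67  0.85 -0.35  1.94  0.62  0.46 -0.15]
```

View pics/s5.png

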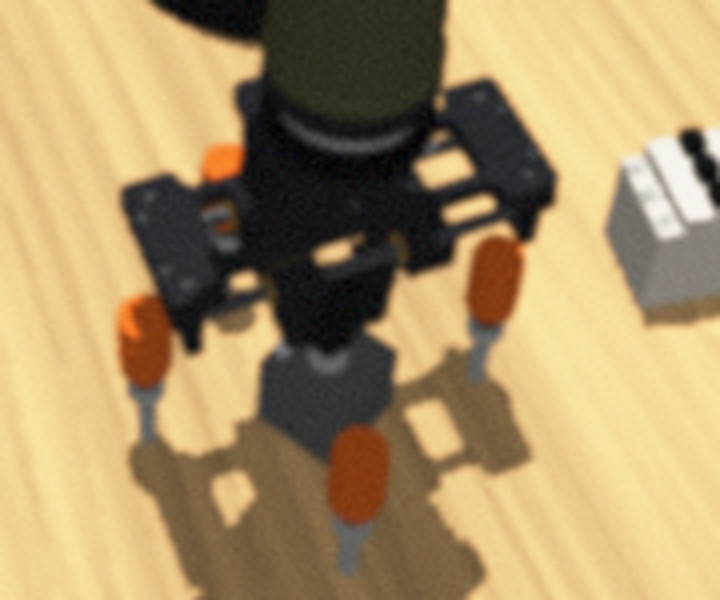

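Call:
{"fn": "carry_out", "kwargs": {"commands": [[[0,0,0,0,0,-1.5,2.0],[0,0,0,0,0,-4,2.0],[0,0,0,0,0,-7,2.0],[0,0,0,1.0,0.5,-10,2.0],[0,0,0,4.0,1.8,-12.5,2.0],[0,0,0,7.5,3.4,-13.6,2.0],[0,0,0,11,5,-13.6,2.0],[0,0,0,14.5,6.6,-13.6,2.0],[0,0,0,18,8.2,-13.6,2.0],[0,0,0,21,9.6,-13.6,2.0]]]}}

```text
clock: 3.75
tool_pos: [0.56, -0.0657, 0.2204]
eef_rot: [0.708, 0.706, 0.0, -0.0]
contact_force: [0.9, 0.1, -1.1]
opening: 0.285
```

```bash
python3 -c "
from h import *
goal([.5867,-.006,.215])
"
```

```text
rotvec [ 0.    -0.001 -0.002] shift cm [5.97 2.65 0.55] clock 3.75 pos [ 0.56   -0.0657  0.2204] F [ 0.93  0.07 -1.09] q [ 0.33  0.68 -0.49  1.77  0.42  0.8  -0.38]
```

Call:
{"fn": "carry_out", "kwargs": {"commands": [[[0,0,0,2.0,0.9,0.2,2.0],[0,0,0,4.0,1.8,0.4,2.0],[0,0,0,5.5,2.5,0.5,2.0],[0,0,0,5.9,2.6,0.5,2.0],[0,0,0,5.9,2.6,0.5,2.0],[0,0,0,5.9,2.6,0.5,2.0]]]}}

```text
clock: 4.25
tool_pos: [0.5851, -0.011, 0.215]
eef_rot: [0.709, 0.705, -0.001, 0.0]
contact_force: [-0.3, -0.7, -0.4]
opening: 0.284
```

```bash
python3 -c "
from h import *
goal([.5867,-.006,.215])
t=cam('top');s=cam('side')
crop(t,'t6',180,100,150,140,4); crop(s,'s6',190,110,140,125,4.8)
goal([.5867,-.006,.215])
"
```

```text
rotvec [-0.001  0.001 -0.005] shift cm [ 0.5   0.16 -0.  ] clock 4.25 pos [ 0.5851 -0.011   0.215 ] F [-0.25 -0.73 -0.4 ] q [ 0.21  0.71 -0.48  1.71  0.42  0.83 -0.46]
rotvec [-0.001  0.002 -0.006] shift cm [0.58 0.16 0.01] clock 4.35 pos [ 0.5851 -0.0118  0.2151] F [-0.81  0.39 -0.33] q [ 0.21  0.71 -0.48  1.71  0.42  0.83 -0.46]
```

View pics/s6.png

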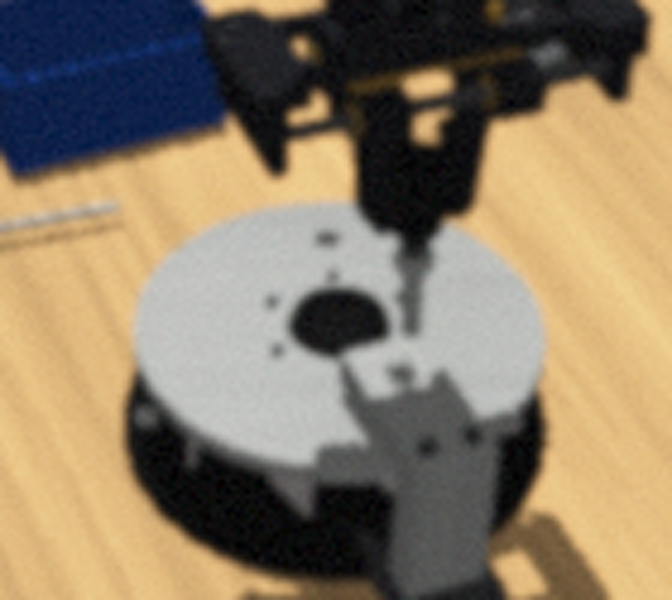

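View pics/t6.png

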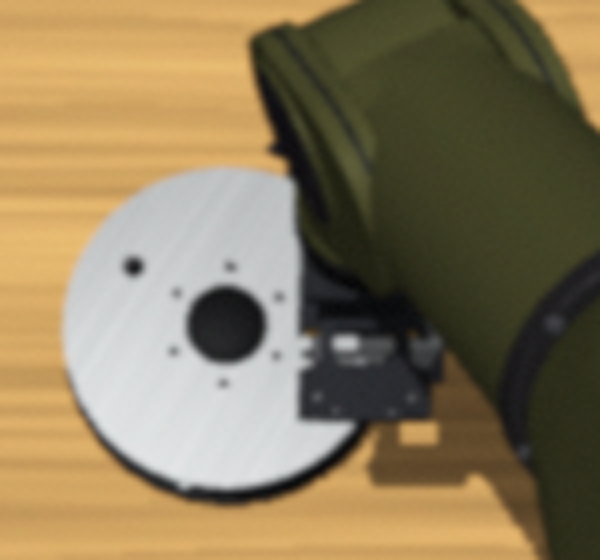

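```bash
python3 -c "
from h import *
s=cam('side')
crop(s,'s7',255,140,50,60,10)
f=lambda x,y:((x+.5)/4.8-.5+190,(y+.5)/4.8-.5+110)
print(at(s,*f(412,332),.1357),at(s,*f(401,373),.103))
goal([.5867,-.006,.215])
P=[.5867,-.006,.103];print(proj(s,P),[proj(s,[.5851,-.0118,z]) for z in(.1357,.18)])
"
```

```text
[ 0.58756714 -0.01291177  0.1357    ] [ 0.58697064 -0.00557434  0.103     ]
rotvec [-0.001  0.001 -0.006] shift cm [0.57 0.15 0.02] clock 4.4 pos [ 0.5852 -0.0117  0.2152] F [-0.45  0.64 -0.47] q [ 0.21  0.71 -0.48  1.71  0.42  0.83 -0.46]
[273.11625311 187.44862661] [array([274.28503003, 178.72471072]), array([275.39748982, 163.92795429])]
```

View pics/s7.png

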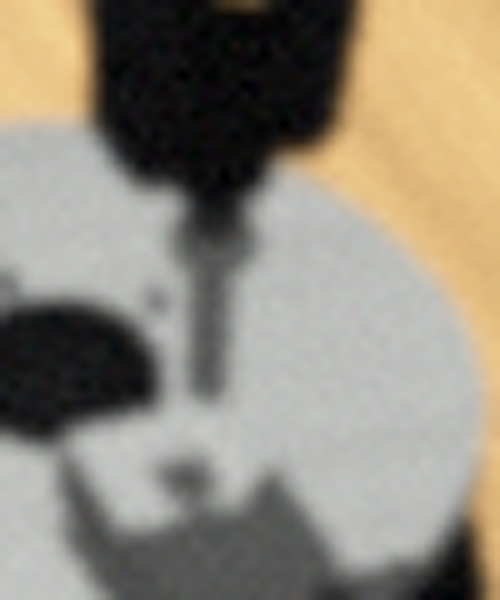

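Call:
{"fn": "carry_out", "kwargs": {"commands": [[[0,0,0,0.3,0.03,1.0,2.0],[0,0,0,0.55,0.05,2.0,2.0],[0,0,0,0.55,0.05,2.4,2.0],[0,0,0,0.55,0.05,2.4,2.0],[0,0,0,0.55,0.05,2.4,2.0],[0,0,0,0.55,0.05,2.4,2.0]]]}}

```text
clock: 4.9
tool_pos: [0.5864, -0.0042, 0.1913]
eef_rot: [0.709, 0.706, 0.0, 0.0]
contact_force: [0.6, -0.4, -0.9]
opening: 0.288
```

```bash
python3 -c "
from h import *
s=cam('side')
crop(s,'s8',255,140,50,60,10)
goal([.5867,-.006,.190])
p=r.get_state()['tool_pos']
print([proj(s,[p[0],p[1],z])  for z in(p[2]-.0793,p[2]-.0363)])
"
```

```text
rotvec [ 0.     0.    -0.004] shift cm [-0.18  0.02  0.14] clock 4.95 pos [ 0.5865 -0.0042  0.1914] F [-0.24  0.04 -0.46] q [ 0.19  0.74 -0.46  1.73  0.44  0.78 -0.49]
[array([272.92823586, 184.15450312]), array([273.94580922, 170.26141802])]
```

View pics/s8.png

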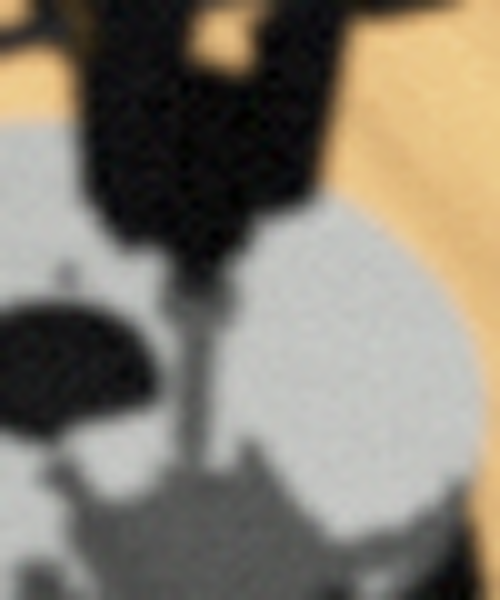

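```bash
cat >> h.py <<'E'
def avg(n,k,name,x0,y0,w,h,s,lo=0,hi=255):
    ims=[]
    for i in range(k):
        d=r.snapshot(n); ims.append(d["pixels"].astype(float))
    a=np.mean(ims,0); b=np.clip((a-lo)/(hi-lo)*255,0,255).astype(np.uint8)
    e=dict(d); e["pixels"]=b; crop(e,name,x0,y0,w,h,s); return d
E
python3 -c "
from h import *
s=avg('side',8,'s9',260,155,30,38,15,20,200)
goal([.5867,-.006,.190])
"
```

```text
rotvec [ 0.     0.    -0.004] shift cm [-0.18  0.04  0.14] clock 5.35 pos [ 0.5863 -0.0042  0.1914] F [-1.06 -0.21 -0.84] q [ 0.19  0.74 -0.46  1.73  0.44  0.78 -0.49]
```

View pics/s9.png

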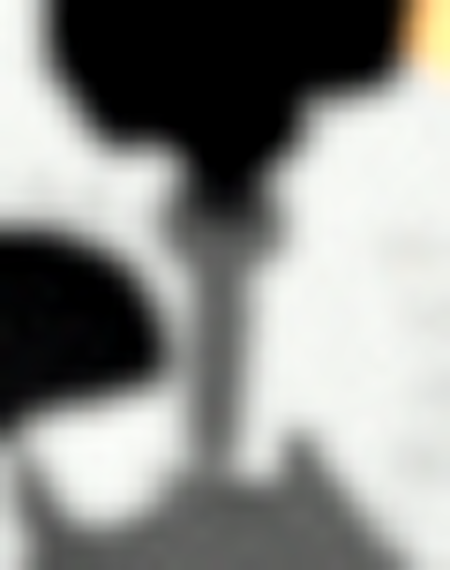

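Call:
{"fn": "carry_out", "kwargs": {"commands": [[[0,0,0,-0.08,-0.06,0.5,2.0],[0,0,0,-0.08,-0.06,1.0,2.0],[0,0,0,-0.08,-0.06,1.4,2.0],[0,0,0,-0.08,-0.06,1.4,2.0],[0,0,0,-0.08,-0.06,1.4,2.0]]]}}

```text
clock: 5.77
tool_pos: [0.5854, -0.005, 0.1767]
eef_rot: [0.708, 0.706, -0.0, -0.0]
contact_force: [0.4, 0.3, -1.3]
opening: 0.282
```

```bash
python3 -c "
from h import *
F=[]
for i in range(6):
    s=cam('side'); q=r.get_state(); F.append(q['contact_force'])
print(np.mean(F,0),np.std(F,0))
crop(s,'s10',255,140,50,60,10)
goal([.5867,-.006,.176])
"
```

```text
[ 0.10151621 -0.1441951  -0.92305881] [0.28943249 0.48541874 0.46457805]
rotvec [ 0.     0.    -0.004] shift cm [-0.11  0.09  0.15] clock 6.0667 pos [ 0.5858 -0.0049  0.1775] F [ 0.15 -0.85 -1.47] q [ 0.19  0.76 -0.45  1.75  0.45  0.74 -0.5 ]
```

View pics/s10.png

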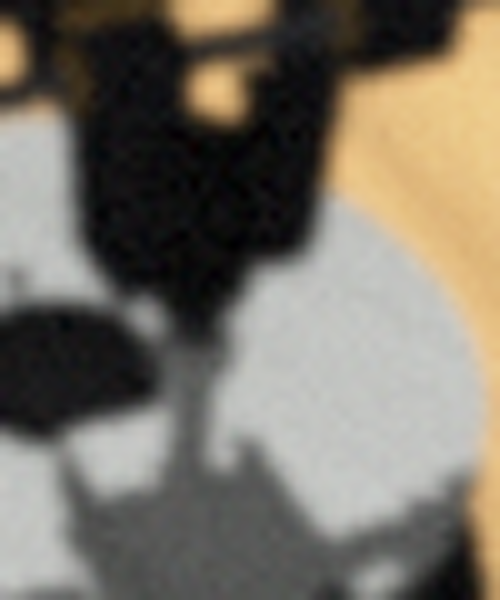

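Call:
{"fn": "carry_out", "kwargs": {"commands": [[[0,0,0,0,0,0.4,2.0],[0,0,0,0,0,0.8,2.0],[0,0,0,0,0,0.8,2.0],[0,0,0,0,0,0.8,2.0]]]}}

```text
clock: 6.4
tool_pos: [0.5854, -0.005, 0.1688]
eef_rot: [0.708, 0.706, -0.0, -0.0]
contact_force: [-0.5, 0.3, -1.0]
opening: 0.28
```

```bash
python3 -c "
from h import *
F=[]
for i in range(6):
    s=cam('side'); q=r.get_state(); F.append(q['contact_force'])
    im=s['pixels']; 
print(np.mean(F,0),np.std(F,0),np.mean([q['tool_pos']],0))
crop(s,'s11',205,140,110,75,7)
goal([.5867,-.006,.176])
"
```

```text
[ 0.36172873 -0.24788067 -0.60928356] [0.31297441 0.32248348 0.52761984] [ 0.58575263 -0.00496465  0.16936636]
rotvec [ 0.     0.    -0.004] shift cm [-0.1   0.1  -0.66] clock 6.7 pos [ 0.5858 -0.005   0.1694] F [ 0.84 -0.15  0.21] q [ 0.18  0.77 -0.44  1.75  0.46  0.73 -0.51]
```

View pics/s11.png

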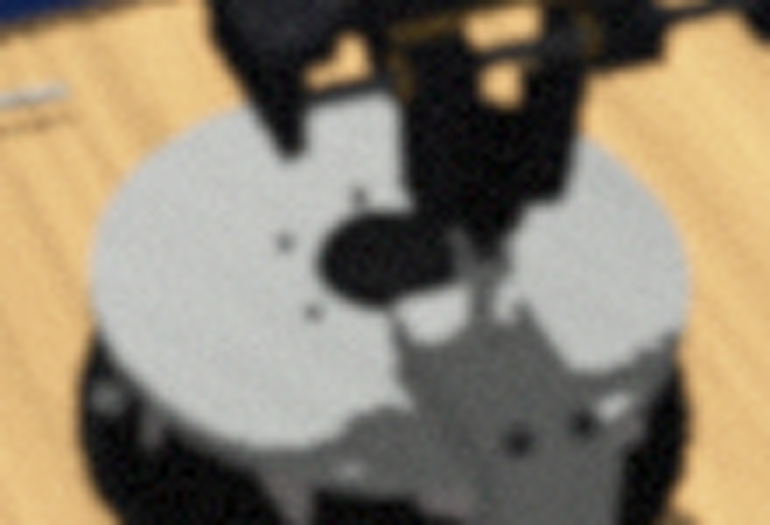

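```bash
cat >> h.py <<'E'
AX=np.array([.5865,.069,.075])
PH=np.radians(np.arange(0,360,2.))
def pts(c,rad,n):
    a=np.linspace(0,2*np.pi,n,endpoint=False); return [[c[0]+rad*np.cos(x),c[1]+rad*np.sin(x),.075] for x in a]
def hole(d):
    g=cv2.GaussianBlur(d["pixels"].mean(2).astype(np.float32),(3,3),0); best=(0,None)
    M=R.from_quat(d["rotation"]).as_matrix()
    def sm(P):
        c=(d["mtx"]@(M.T@(np.array(P)-d["xyz"]).T)); uv=(c[:2]/c[2]).astype(np.float32)
        return cv2.remap(g,uv[0][None],uv[1][None],cv2.INTER_LINEAR)[0]
    res=[]
    for p in PH:
        c=AX+.075*np.array([np.sin(p),-np.cos(p),0])
        i=sm(pts(c,.002,6)).mean(); o=sm(pts(c,.0125,12))
        res.append((o.min()-i) if o.std()<14 and o.min()>120 else -99)
    k=int(np.argmax(res)); return np.degrees(PH[k]),float(res[k])
def watch(n,names=("top","side")):
    out=[]
    for i in range(n):
        nm=names[i%len(names)]; c=r.get_state()["clock"]; d=r.snapshot(nm); p,s=hole(d); f=r.get_state()["contact_force"][2]
        out.append((round(c,3),nm[0],round(p),round(s),round(float(f),1)))
    for o in out: print(*o)
    return out
E
python3 -c "
from h import *
watch(14,('top','top'))
t=cam('top'); crop(t,'t12',180,110,130,125,5)
"
```

```text
6.7 t 128 123 -0.9
6.75 t 142 124 -1.7
6.8 t 156 124 -1.2
6.85 t 172 130 -1.5
6.9 t 186 138 -1.5
6.95 t 200 145 0.1
7.0 t 214 145 -1.5
7.05 t 228 148 -1.0
7.1 t 242 147 -0.4
7.15 t 256 148 -0.8
7.2 t 270 142 -1.5
7.25 t 284 138 -0.4
7.3 t 126 0 -1.1
7.35 t 84 0 -1.0
```

View pics/t12.png

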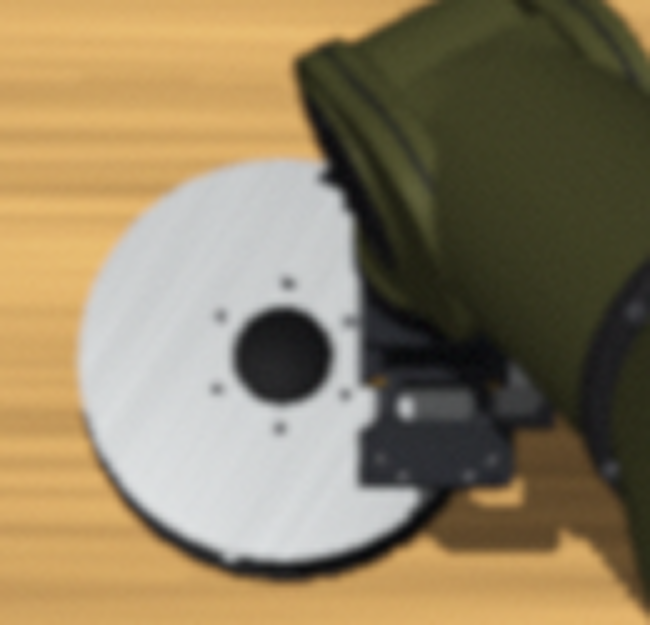

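Call:
{"fn": "carry_out", "kwargs": {"commands": [[[0,0,0,0,0,0.4,2.0],[0,0,0,0,0,0.9,2.0],[0,0,0,0,0,0.9,2.0],[0,0,0,0,0,0.9,2.0]]]}}

```text
clock: 7.78
tool_pos: [0.5854, -0.005, 0.1597]
eef_rot: [0.708, 0.706, -0.0, -0.0]
contact_force: [1.2, -0.3, -1.0]
opening: 0.285
```

```bash
python3 -c "
from h import *
P=[];F=[]
for i in range(14):
    w=hole(cam('top')); q=r.get_state(); P.append(q['tool_pos']);F.append(q['contact_force']); print(round(q['clock'],3),w,np.round(q['tool_pos'],4))
print(np.mean(F,0),np.mean(P,0))
s=cam('side'); crop(s,'s13',205,140,110,75,7)
"
```

```text
7.833 (np.float64(78.0), 115.66963195800781) [ 0.5855 -0.005   0.1599]
7.883 (np.float64(92.0), 128.8303985595703) [ 0.5856 -0.0049  0.1602]
7.933 (np.float64(106.0), 121.80669403076172) [ 0.5857 -0.005   0.1603]
7.983 (np.float64(119.99999999999999), 119.7603530883789) [ 0.5857 -0.0049  0.1603]
8.033 (np.float64(136.0), 119.3821029663086) [ 0.5858 -0.0049  0.1604]
8.083 (np.float64(150.0), 123.51862335205078) [ 0.5857 -0.005   0.1604]
8.133 (np.float64(164.0), 130.43133544921875) [ 0.5857 -0.005   0.1604]
8.183 (np.float64(178.0), 139.3773651123047) [ 0.5858 -0.005   0.1604]
8.233 (np.float64(192.00000000000003), 142.46783447265625) [ 0.5857 -0.005   0.1604]
8.283 (np.float64(206.0), 146.4875030517578) [ 0.5857 -0.005   0.1604]
8.333 (np.float64(220.0), 145.35195922851562) [ 0.5857 -0.005   0.1603]
8.383 (np.float64(234.0), 150.00633239746094) [ 0.5857 -0.005   0.1603]
8.433 (np.float64(248.0), 145.88853454589844) [ 0.5857 -0.005   0.1603]
8.483 (np.float64(262.0), 143.75479125976562) [ 0.5857 -0.005   0.1603]
[-0.03433274  0.06690519 -0.94627105] [ 0.58569529 -0.00497001  0.16030462]
```

View pics/s13.png

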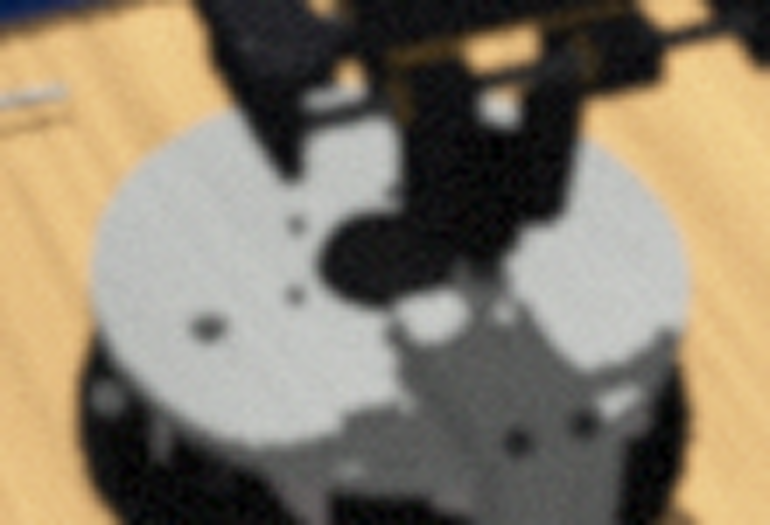

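Call:
{"fn": "carry_out", "kwargs": {"commands": [[[0,0,0,0,0,0,2.0],[0,0,0,0,0,0,2.0],[0,0,0,0,0,0,2.0],[0,0,0,0,0,0,2.0],[0,0,0,0,0,0.8,2.0],[0,0,0,0,0,1.5,2.0],[0,0,0,0,0,1.5,2.0]]]}}

```text
clock: 9.12
tool_pos: [0.5867, -0.0048, 0.1447]
eef_rot: [0.708, 0.706, 0.001, 0.001]
contact_force: [1.9, -0.2, 5.4]
opening: 0.282
```

```bash
cat >> h.py <<'E'
def wf(n,names=("top",)):
    P=[];F=[]
    for i in range(n):
        nm=names[i%len(names)]; c=r.get_state()["clock"]
        w=hole(cam(nm)); q=r.get_state(); P.append(q['tool_pos']);F.append(q['contact_force']); print(round(c,3),nm[0],round(float(w[0])),round(w[1]),"z",round(float(q['tool_pos'][2])*1e3,2),np.round(q['contact_force'],1))
    print("F",np.mean(F,0).round(2),"P",np.mean(P,0).round(4),"clk",r.get_state()["clock"])
E
python3 -c "
from h import *
wf(3)
"
```

```text
9.117 t 90 123 z 145.29 [ 1.1 -0.2  6.6]
9.167 t 98 125 z 145.59 [ 1.3 -0.5  5.8]
9.217 t 104 118 z 145.76 [1.1 0.2 4.8]
F [ 1.16 -0.14  5.7 ] P [ 0.5868 -0.0047  0.1455] clk 9.2667
```

```bash
python3 -c "
from h import *
wf(6)
"
```

```text
9.267 t 112 122 z 145.84 [ 1.3 -0.5  5.7]
9.317 t 118 122 z 145.88 [0.9 0.4 5.6]
9.367 t 122 121 z 145.91 [ 1.3 -0.3  5.3]
9.417 t 128 121 z 145.89 [ 0.5 -0.   5.7]
9.467 t 132 123 z 145.91 [1.2 0.5 5.4]
9.517 t 134 120 z 145.92 [1.3 0.4 4.9]
F [1.08 0.05 5.44] P [ 0.5868 -0.0047  0.1459] clk 9.5667
```

```bash
python3 -c "
from h import *
wf(10)
"
```

```text
9.567 t 138 125 z 145.92 [ 0.9 -0.3  4.5]
9.617 t 140 122 z 145.9 [0.1 0.5 5.6]
9.667 t 144 124 z 145.91 [ 0.7 -0.4  5.3]
9.717 t 146 124 z 145.94 [1.4 0.1 5.5]
9.767 t 148 121 z 145.92 [0.6 0.7 5.9]
9.817 t 148 123 z 145.95 [ 1.2 -0.4  5.1]
9.867 t 150 129 z 145.91 [1.6 0.8 5.5]
9.917 t 152 127 z 145.92 [1.3 0.4 5.2]
9.967 t 152 129 z 145.93 [ 0.7 -0.1  4.9]
10.017 t 152 124 z 145.93 [1.  0.1 5.6]
F [0.97 0.13 5.3 ] P [ 0.5868 -0.0047  0.1459] clk 10.0667
```

Call:
{"fn": "carry_out", "kwargs": {"commands": [[[0,0,0,0,0,-0.12,2.0]]]}}

```text
clock: 10.15
tool_pos: [0.5867, -0.0047, 0.147]
eef_rot: [0.708, 0.706, 0.001, 0.001]
contact_force: [2.3, -0.6, 5.1]
opening: 0.285
```

```bash
python3 -c "
from h import *
wf(16)
"
```

```text
10.15 t 154 128 z 147.19 [ 1.  -0.   4.8]
10.2 t 154 129 z 147.1 [1.9 0.9 4.8]
10.25 t 154 128 z 146.99 [2.8 0.3 4.2]
10.3 t 154 127 z 146.92 [ 2.1 -0.9  4.5]
10.35 t 156 126 z 146.84 [1.6 0.3 5. ]
10.4 t 156 128 z 146.8 [3.1 0.4 5.3]
10.45 t 156 131 z 146.76 [ 2.4 -0.6  4.8]
10.5 t 156 130 z 146.71 [ 3.7 -0.4  5. ]
10.55 t 156 128 z 146.66 [2.7 0.2 3.7]
10.6 t 156 126 z 146.64 [2.1 0.5 4.9]
10.65 t 158 129 z 146.58 [ 2.5 -0.   4.7]
10.7 t 158 130 z 146.58 [2.7 0.  5.1]
10.75 t 158 130 z 146.53 [3.1 0.5 5.6]
10.8 t 158 130 z 146.56 [2.8 1.2 5.3]
10.85 t 160 128 z 146.53 [ 2.9 -0.   4.5]
10.9 t 160 129 z 146.51 [ 2.6 -0.1  4.5]
F [2.5  0.14 4.78] P [ 0.5863 -0.0048  0.1467] clk 10.95
```

Call:
{"fn": "carry_out", "kwargs": {"commands": [[[0,0,0,0,0,-0.1,2.0]]]}}

```text
clock: 11.03
tool_pos: [0.5855, -0.005, 0.1473]
eef_rot: [0.709, 0.706, -0.0, -0.0]
contact_force: [1.8, 0.3, 4.5]
opening: 0.283
```

```bash
python3 -c "
from h import *
wf(12)
"
```

```text
11.033 t 160 125 z 147.54 [2.8 0.1 4.8]
11.083 t 162 129 z 147.5 [1.8 0.2 4. ]
11.133 t 162 131 z 147.43 [2.2 0.9 4.5]
11.183 t 164 125 z 147.39 [2.7 0.3 5.1]
11.233 t 164 130 z 147.41 [2.8 0.2 4. ]
11.283 t 166 124 z 147.39 [2.4 0.6 4.2]
11.333 t 166 134 z 147.4 [ 2.  -0.4  4.2]
11.383 t 168 128 z 147.43 [ 2.1 -0.2  4.7]
11.433 t 168 134 z 147.45 [ 2.3 -0.9  3.9]
11.483 t 170 137 z 147.41 [2.4 0.1 4.2]
11.533 t 170 132 z 147.44 [2.2 0.4 4.3]
11.583 t 172 136 z 147.44 [2.2 0.3 5.1]
F [2.33 0.14 4.41] P [ 0.5856 -0.005   0.1474] clk 11.6333
```

```bash
python3 -c "
from h import *
for k in range(7):
    for i in range(7): cam('top')
    wf(1)
"
```

```text
11.983 t 184 141 z 147.49 [ 2.5 -0.3  4.2]
F [ 2.48 -0.31  4.16] P [ 0.5857 -0.005   0.1475] clk 12.0333
12.383 t 196 140 z 147.48 [ 2.2 -0.2  3.7]
F [ 2.18 -0.22  3.71] P [ 0.5857 -0.005   0.1475] clk 12.4333
12.783 t 210 146 z 147.48 [ 2.  -0.2  3.7]
F [ 2.03 -0.2   3.73] P [ 0.5857 -0.005   0.1475] clk 12.8333
13.183 t 224 145 z 147.49 [ 2.4 -0.3  4.1]
F [ 2.44 -0.33  4.07] P [ 0.5857 -0.005   0.1475] clk 13.2333
13.583 t 238 147 z 147.48 [ 2.3 -0.4  4.2]
F [ 2.33 -0.42  4.24] P [ 0.5857 -0.005   0.1475] clk 13.6333
13.983 t 252 150 z 147.46 [ 2.  -0.1  4. ]
F [ 1.97 -0.14  3.96] P [ 0.5857 -0.005   0.1475] clk 14.0333
14.383 t 266 144 z 147.49 [ 2.9 -0.6  4.5]
F [ 2.86 -0.65  4.54] P [ 0.5857 -0.005   0.1475] clk 14.4333
```

Call:
{"fn": "carry_out", "kwargs": {"commands": [[[0,0,0,0,0,0,2.0],[0,0,0,0,0,0,2.0],[0,0,0,0,0,0,2.0],[0,0,0,0,0,0,2.0],[0,0,0,0,0,0,2.0],[0,0,0,0,0,0.03,2.0],[0,0,0,0,0,0.06,2.0]]]}}

```text
clock: 15.02
tool_pos: [0.5858, -0.005, 0.1469]
eef_rot: [0.708, 0.706, 0.0, 0.0]
contact_force: [2.4, 0.6, 4.9]
opening: 0.285
```

```bash
python3 -c "
from h import *
wf(8,('side','top'))
s=cam('side'); crop(s,'s14',205,140,110,75,7)
"
```

```text
15.017 s 288 71 z 146.86 [ 2.4 -0.5  4.3]
15.067 t 290 113 z 146.88 [2.7 0.3 5.3]
15.117 s 292 76 z 146.9 [2.  0.2 4. ]
15.167 t 116 -1 z 146.91 [2.5 0.7 3.9]
15.217 s 294 68 z 146.91 [3.2 0.1 3.3]
15.267 t 234 -1 z 146.91 [2.1 0.5 4.2]
15.317 s 298 72 z 146.91 [3.  0.6 4.4]
15.367 t 278 -1 z 146.91 [ 1.9 -0.5  5.2]
F [2.48 0.19 4.31] P [ 0.5858 -0.005   0.1469] clk 15.4167
```

View pics/s14.png

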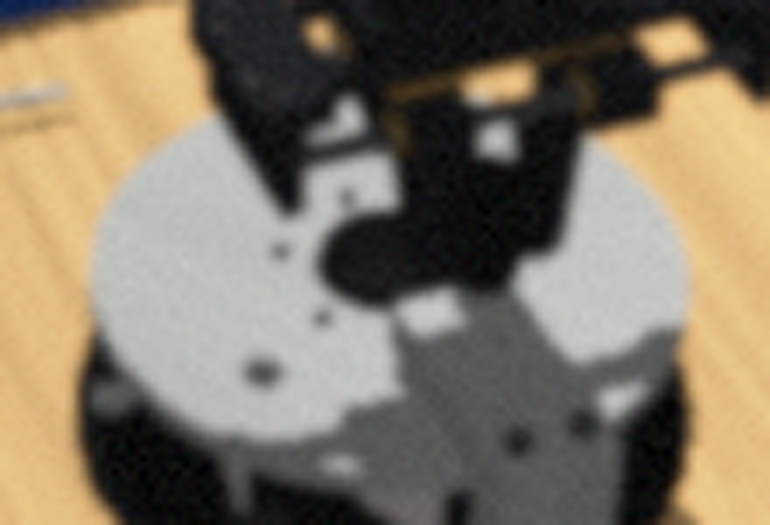

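Call:
{"fn": "carry_out", "kwargs": {"commands": [[[0,0,0,0,0,0,2.0],[0,0,0,0,0,0,2.0],[0,0,0,0,0,0,2.0],[0,0,0,0,0,0,2.0],[0,0,0,0,0,0,2.0],[0,0,0,0,0,0.02,2.0],[0,0,0,0,0,0.04,2.0]]]}}

```text
clock: 16.05
tool_pos: [0.5857, -0.005, 0.1465]
eef_rot: [0.709, 0.706, 0.0, 0.0]
contact_force: [2.3, 0.3, 4.8]
opening: 0.284
```

```bash
python3 -c "
from h import *
wf(6,('side',))
s=cam('side'); crop(s,'s15',205,140,110,75,7)
"
```

```text
16.05 s 314 68 z 146.48 [ 3.6 -0.4  5. ]
16.1 s 314 62 z 146.49 [1.9 0.1 4.2]
16.15 s 316 50 z 146.5 [3.2 0.5 5. ]
16.2 s 316 45 z 146.51 [2.4 0.5 4.9]
16.25 s 316 36 z 146.51 [3.5 0.6 4.4]
16.3 s 254 0 z 146.51 [2.4 0.3 4.7]
F [2.84 0.27 4.72] P [ 0.5857 -0.0049  0.1465] clk 16.35
```

View pics/s15.png

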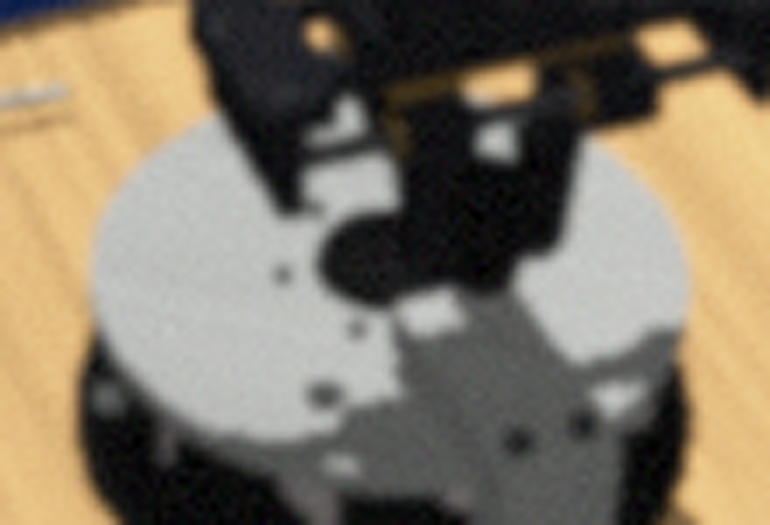

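```bash
cat > w.py <<'E'
from h import *
import sys
N=int(sys.argv[1]);low=0
for i in range(N):
    c=r.get_state()["clock"]; s=cam('side'); q=r.get_state(); f=q['contact_force']
    if i%4==0 or f[2]<2.5: print(round(c,3),np.round(q['tool_pos']*1e3,2),np.round(f,1))
    low=low+1 if f[2]<2.5 else 0
    if low>=4: break
crop(s,sys.argv[2],205,140,110,75,7)
E
python3 w.py 40 s16
```

```text
16.4 [585.68  -5.   146.49] [ 2.8 -0.4  5.3]
16.6 [585.66  -4.99 146.49] [2.5 0.3 5.4]
16.8 [585.68  -4.98 146.46] [ 3.1 -0.1  5.2]
17.0 [585.68  -4.95 146.48] [2.4 0.9 5. ]
17.2 [585.67  -4.99 146.46] [ 2.9 -0.1  5.2]
17.4 [585.67  -4.98 146.46] [2.5 0.2 5.6]
17.6 [585.66  -5.   146.46] [2.4 0.3 4.8]
17.8 [585.67  -4.96 146.48] [ 2.2 -0.1  6. ]
18.0 [585.67  -4.97 146.48] [ 3.2 -0.2  4.3]
18.2 [585.69  -5.   146.48] [3.4 0.5 4.9]
```

View pics/s16.png

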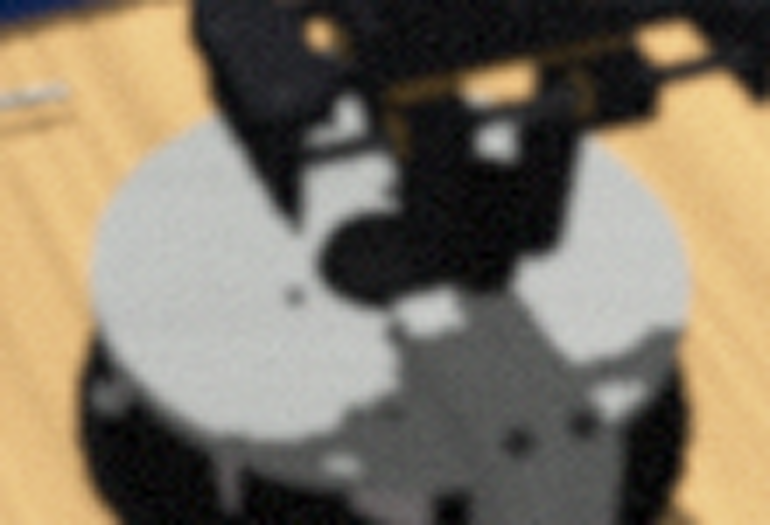

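```bash
python3 w.py 50 s17
```

```text
18.4 [585.67  -4.99 146.47] [ 3.  -0.8  5.3]
18.6 [585.67  -4.98 146.47] [ 2.4 -0.3  4.4]
18.8 [585.68  -4.94 146.47] [3.  0.2 5.2]
19.0 [585.67  -5.   146.47] [ 2.2 -1.1  5.5]
19.2 [585.67  -4.92 146.47] [ 3.  -0.5  5.2]
19.4 [585.69  -4.97 146.48] [3.  0.5 4.7]
19.6 [585.7   -4.98 146.48] [ 1.6 -0.4  5. ]
19.8 [585.67  -4.96 146.47] [2.6 0.4 5.3]
20.0 [585.63  -4.96 146.45] [2.2 0.7 5.7]
20.2 [585.68  -4.98 146.49] [ 1.7 -0.4  5. ]
20.4 [585.67  -4.98 146.46] [2.8 0.2 4.6]
20.6 [585.67  -4.96 146.44] [3.4 0.8 4.6]
20.8 [585.65  -4.98 146.44] [3.3 0.5 5.2]
```

View pics/s17.png

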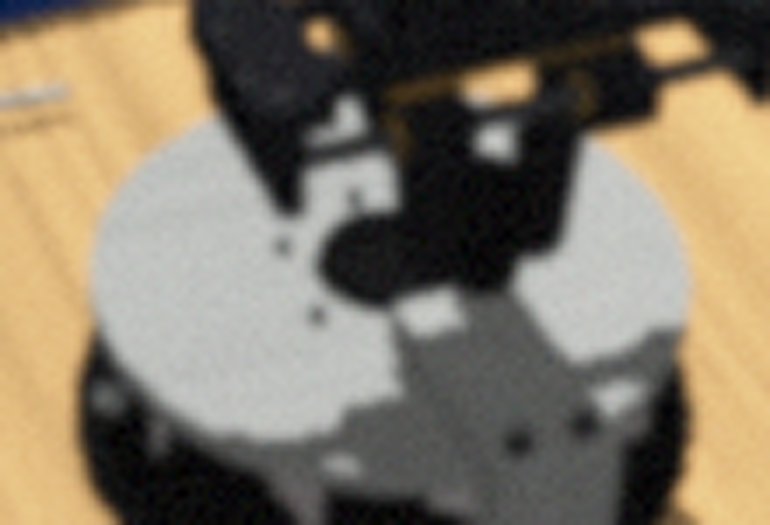

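```bash
python3 w.py 20 s18
```

```text
20.9 [585.6   -4.98 146.47] [2.3 0.2 4.3]
21.0 [584.93  -5.03 146.06] [ 4.1 -0.2 -0.6]
21.05 [585.07  -5.07 145.9 ] [ 4.5  1.  -0.6]
21.1 [586.21  -4.85 146.02] [ 5.2  0.7 -3.1]
21.15 [585.97  -4.91 145.94] [ 2.5 -0.  -1.4]
```

View pics/s18.png

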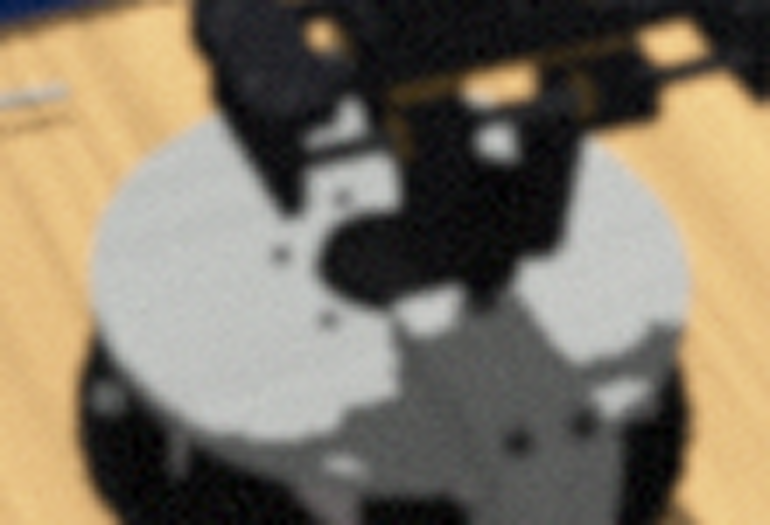

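Call:
{"fn": "carry_out", "kwargs": {"commands": [[[0,0,0,0,0,0.3,2.0],[0,0,0,0,0,0.6,2.0],[0,0,0,0,0,0.9,2.0],[0,0,0,0,0,1.2,2.0],[0,0,0,0,0,1.2,2.0]]]}}

```text
clock: 21.62
tool_pos: [0.5854, -0.0049, 0.134]
eef_rot: [0.708, 0.706, -0.0, -0.0]
contact_force: [1.9, 0.3, 3.2]
opening: 0.287
```

```bash
python3 -c "
from h import *
P=[];F=[]
for i in range(8):
    s=cam('side');q=r.get_state();P.append(q['tool_pos']);F.append(q['contact_force'])
print(np.round(F,1)[:,2],np.mean(F,0),np.mean(P,0))
crop(s,'s19',245,150,60,50,12)
"
```

```text
[2.8 3.4 2.8 3.8 3.3 3.4 1.9 3.6] [1.0202067  0.89098689 3.11772637] [ 0.58540808 -0.00487404  0.13452466]
```

View pics/s19.png

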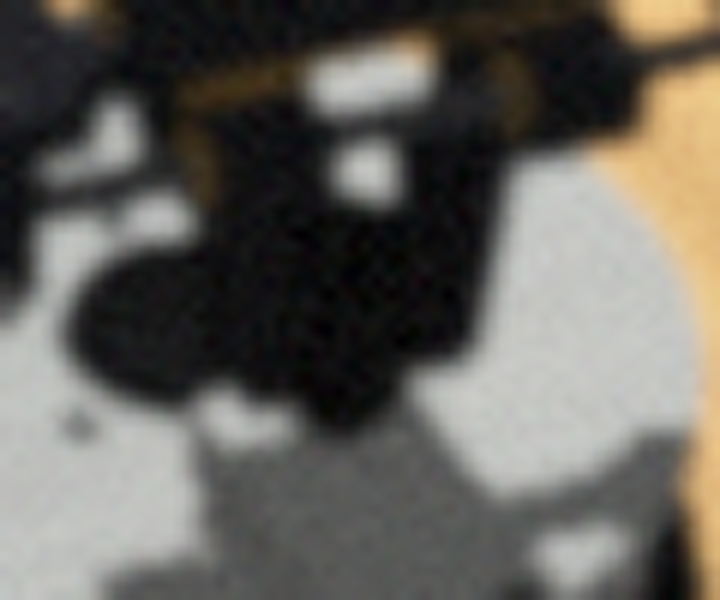

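Call:
{"fn": "carry_out", "kwargs": {"commands": [[[0,0,0,0,0,0.3,2.0],[0,0,0,0,0,0.5,2.0],[0,0,0,0,0,0.5,2.0],[0,0,0,0,0,0.5,2.0]]]}}

```text
clock: 22.35
tool_pos: [0.5858, -0.0049, 0.1295]
eef_rot: [0.708, 0.706, 0.0, 0.0]
contact_force: [1.0, 1.0, 6.7]
opening: 0.278
```

```bash
python3 -c "
from h import *
P=[];F=[]
for i in range(8):
    s=cam('side');q=r.get_state();P.append(q['tool_pos']);F.append(q['contact_force'])
print(np.mean(F,0),np.mean(P,0),P[-1])
"
```

```text
[0.64240111 0.66303465 6.46774209] [ 0.58573621 -0.0048666   0.12959321] [ 0.58572701 -0.00483563  0.12960073]
```

Call:
{"fn": "carry_out", "kwargs": {"commands": [[[0,0,0,0,0,-0.2,2.0],[0,0,0,0,0,-0.4,2.0],[0,0,0,0,0,-0.6,2.0],[0,0,0,0,0,-0.8,2.0],[0,0,0,0,0,-0.9,2.0],[0,0,0,0,0,-0.9,2.0],[0,0,0,0,0,-0.9,2.0]]]}}

```text
clock: 23.33
tool_pos: [0.5856, -0.005, 0.1382]
eef_rot: [0.709, 0.706, -0.0, -0.0]
contact_force: [2.0, 2.1, 1.6]
opening: 0.285
```

```bash
python3 -c "
from h import *
P=[];F=[]
for i in range(10):
    s=cam('side');q=r.get_state();P.append(q['tool_pos']);F.append(q['contact_force'])
print(np.mean(F,0),np.mean(P,0),P[-1])
"
```

```text
[1.68044759 0.81832139 1.01327092] [ 0.58561697 -0.00502786  0.13833207] [ 0.58561106 -0.0050192   0.13841962]
```

Call:
{"fn": "carry_out", "kwargs": {"commands": [[[0,0,0,0,0,-0.1,2.0],[0,0,0,0,0,-0.17,2.0],[0,0,0,0,0,-0.17,2.0],[0,0,0,0,0,-0.17,2.0]]]}}

```text
clock: 24.17
tool_pos: [0.5861, -0.0051, 0.1401]
eef_rot: [0.709, 0.706, 0.0, 0.0]
contact_force: [2.3, 0.7, -1.7]
opening: 0.281
```

```bash
python3 -c "
from h import *
P=[];F=[]
for i in range(10):
    s=cam('side');q=r.get_state();P.append(q['tool_pos']);F.append(q['contact_force'])
print(np.mean(F,0),np.mean(P,0),P[-1])
"
```

```text
[ 2.31143139  0.82015574 -1.08566447] [ 0.58576336 -0.00501295  0.14013954] [ 0.58566803 -0.00500141  0.1401459 ]
```

Call:
{"fn": "carry_out", "kwargs": {"commands": [[[0,0,0,0,0,0.2,2.0],[0,0,0,0,0,0.2,2.0],[0,0,0,0,0,0.1,2.0],[0,0,0,0,0,0.1,2.0],[0,0,0,0,0,0.1,2.0]]]}}

```text
clock: 25.08
tool_pos: [0.5858, -0.005, 0.1393]
eef_rot: [0.709, 0.706, 0.0, 0.0]
contact_force: [2.5, 0.2, 0.7]
opening: 0.288
```

```bash
python3 -c "
from h import *
P=[];F=[]
for i in range(10):
    s=cam('side');q=r.get_state();P.append(q['tool_pos']);F.append(q['contact_force'])
print(np.mean(F,0),np.mean(P,0),P[-1])
"
```

```text
[3.02565282 0.51882597 0.67564442] [ 0.58580535 -0.00495736  0.13923583] [ 0.58578881 -0.00496351  0.13921453]
```

Call:
{"fn": "carry_out", "kwargs": {"commands": [[[0,0,0,0,0,-0.05,2.0],[0,0,0,0,0,-0.05,2.0],[0,0,0,0,0,-0.05,2.5],[0,0,0,0,0,-0.05,2.8],[0,0,0,0,0,-0.05,3.2],[0,0,0,0,0,-0.05,4.0],[0,0,0,0,0,-0.05,5.0],[0,0,0,0,0,-0.05,5.0],[0,0,0,0,0,-0.05,5.0]]], "force": 10}}

```text
clock: 26.33
tool_pos: [0.5853, -0.005, 0.1396]
eef_rot: [0.709, 0.706, -0.0, -0.0]
contact_force: [0.2, 0.5, 0.4]
opening: 0.563
```

```bash
python3 -c "
from h import *
s=cam('side'); crop(s,'s20',205,130,110,85,7); q=r.get_state();print(q['opening'],q['contact_force'],q['tool_pos'])
"
```

```text
0.5694949390122037 [ 0.09948902  0.09727289 -0.56985133] [ 0.58545863 -0.00502253  0.13960054]
```

View pics/s20.png

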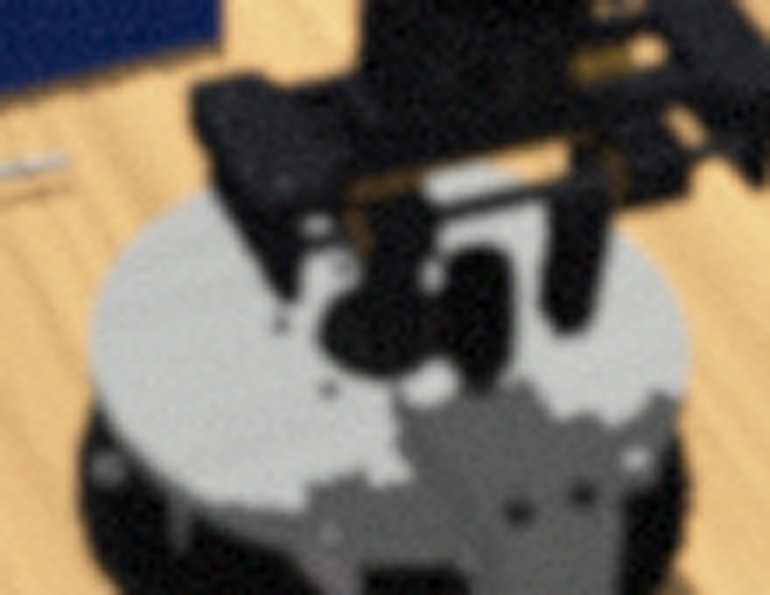

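The cap stands free at px (480,315) and the fingers are clear on both sides, so I'm retreating straight up.

Call:
{"fn": "carry_out", "kwargs": {"commands": [[[0,0,0,0,0,-1.5,5.2],[0,0,0,0,0,-4,5.2],[0,0,0,0,0,-7.5,5.2],[0,0,0,0,0,-11,5.2],[0,0,0,-3,0,-13,5.2],[0,0,0,-6.5,0,-13,5.2],[0,0,0,-10,0,-13,5.2],[0,0,0,-13.5,0,-13,5.2],[0,0,0,-17,0,-13,5.2],[0,0,0,-17,0,-13,5.2]]]}}

```text
clock: 27.22
tool_pos: [0.5834, -0.1857, 0.2689]
eef_rot: [0.713, 0.701, -0.003, 0.002]
contact_force: [-0.4, -1.2, -0.3]
opening: 0.592
```

```bash
python3 -c "
from h import *
s=cam('side'); crop(s,'s21',205,130,110,85,7); 
for i in range(12): cam('top')
t=cam('top'); crop(t,'t21',185,125,120,105,6); s=cam('side'); crop(s,'s22',245,150,60,50,12); crop(s,'s23',0,0,512,384,1.5)
q=r.get_state();print(q['clock'],q['contact_force'],q['tool_pos'])
for z in (.103,.111,.125,.167): print(z,proj(s,[.5867,-.006,z]))
"
```

```text
27.9667 [-0.98799801 -1.00881624 -0.71062882] [ 0.58501847 -0.1748833   0.269688  ]
0.103 [273.11625311 187.44862661]
0.111 [273.30137882 184.95120935]
0.125 [273.62997068 180.51837862]
0.167 [274.65254617 166.72344148]
```

View pics/s21.png

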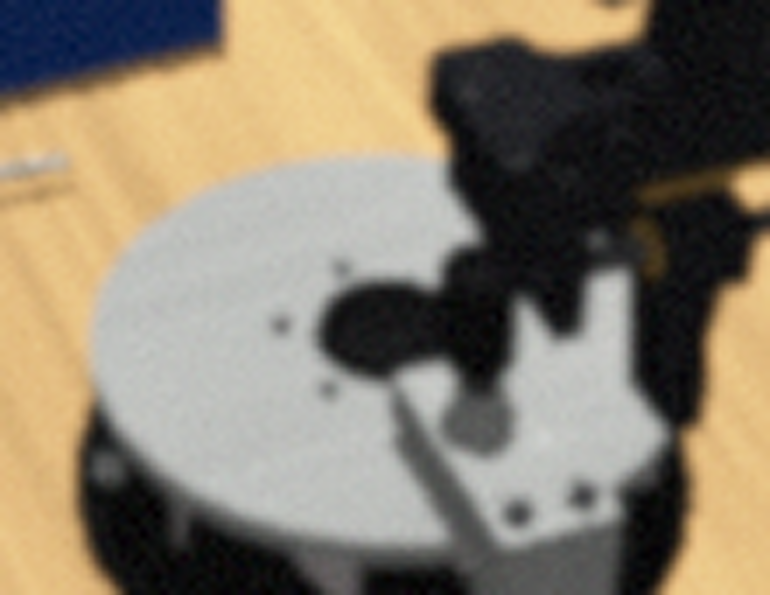

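View pics/s22.png

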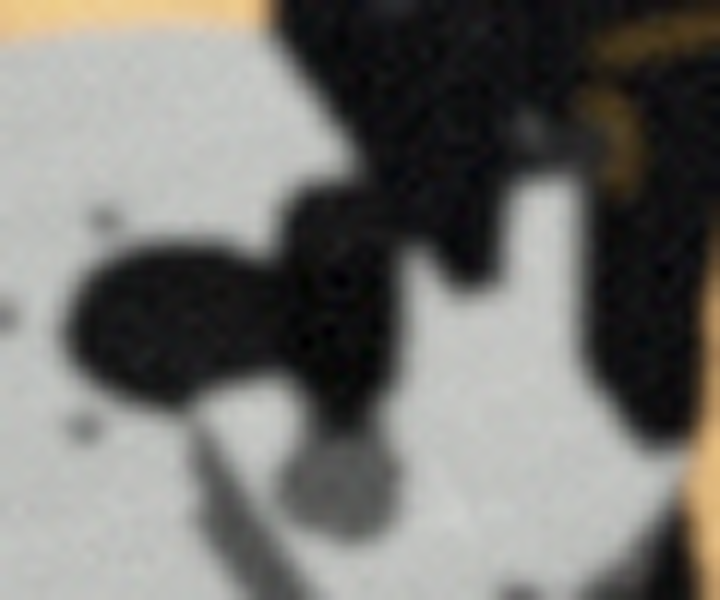

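View pics/t21.png

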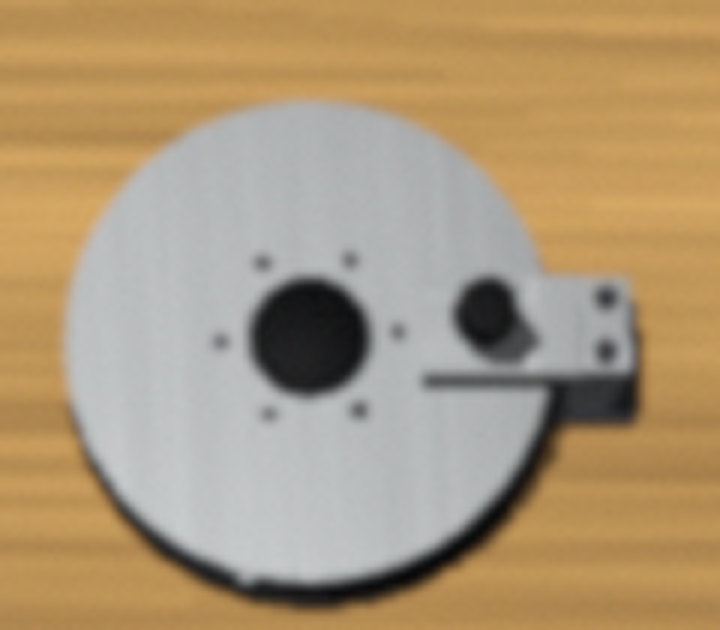

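View pics/s23.png

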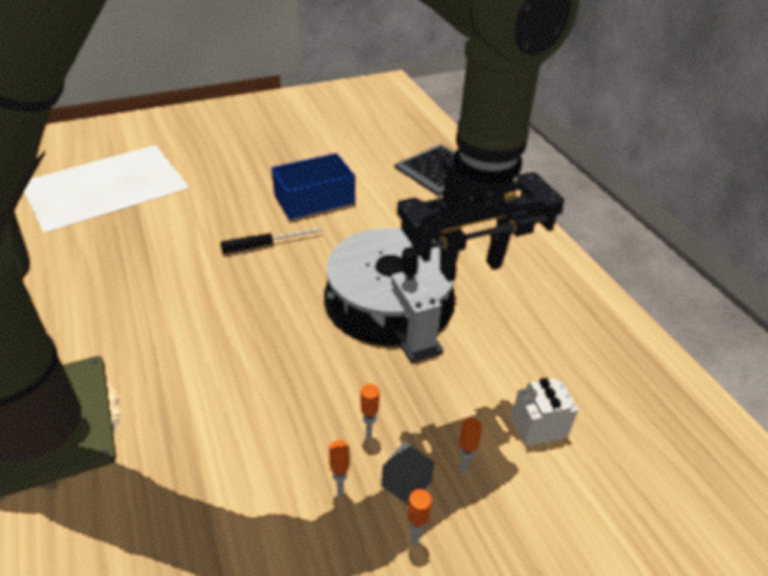

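Call:
{"fn": "carry_out", "kwargs": {"commands": [[[0,0,0,-3.5,0,-1,5.2],[0,0,0,-7,0,-2,5.2],[0,0,0,-10,0,-3,5.2],[0,0,0,-12,0,-4,5.2],[0,0,0,-12,0,-4,5.2]]]}}

```text
clock: 28.38
tool_pos: [0.5841, -0.3021, 0.3111]
eef_rot: [0.712, 0.702, -0.001, 0.003]
contact_force: [0.4, -0.9, 0.2]
opening: 0.587
```

```bash
python3 -c "
from h import *
s=avg('side',8,'s24',250,155,48,42,14,0,230); avg('top',6,'t24',245,160,48,40,14,0,255)
t=cam('top')
print(proj(t,[.5867,-.006,.167]),proj(t,[.5867,-.006,.103]),r.get_state()['clock'])
for z in (.103,.125,.167): print(z,proj(s,[.5867,-.006,z]))
"
```

```text
[265.44673538 173.56494727] [264.38909111 178.6005329 ] 29.1333
0.103 [273.11625311 187.44862661]
0.125 [273.62997068 180.51837862]
0.167 [274.65254617 166.72344148]
```

View pics/s24.png

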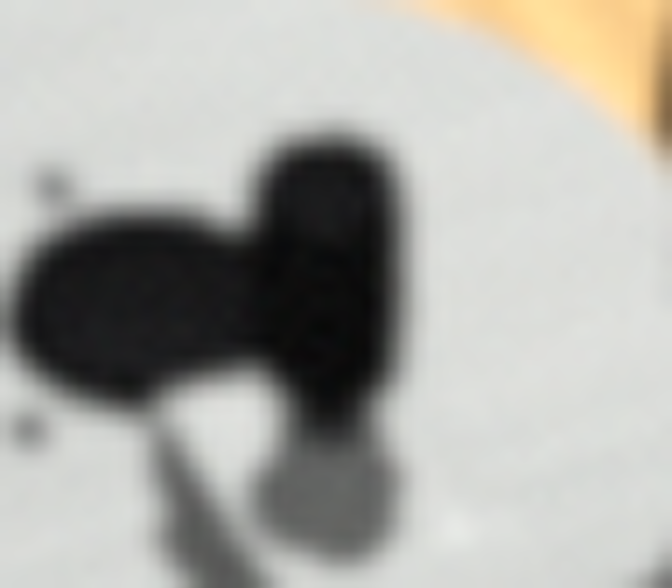

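View pics/t24.png

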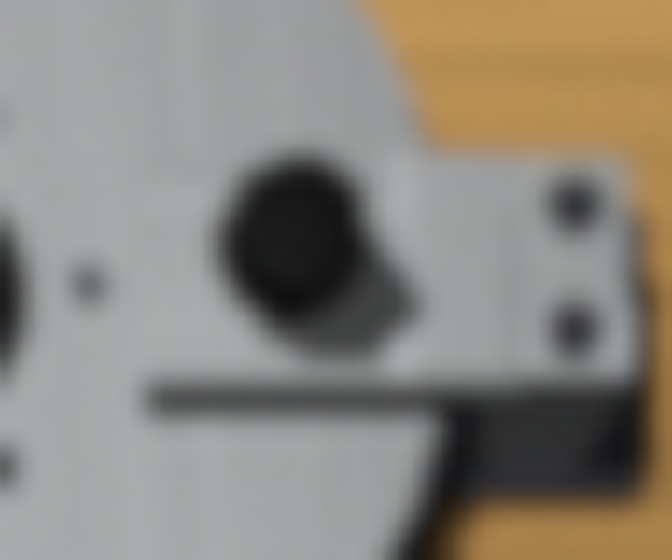

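```bash
python3 -c "
from h import *
s=cam('side');t=cam('top')
f=lambda x,y,k,x0,y0:((x+.5)/k-.5+x0,(y+.5)/k-.5+y0)
a=f(295,235,14,245,160)
for v in(180,187,195):
  b=f(327,v,14,250,155); print(tri(t,a,s,b))
print(r.get_state()['clock']); wf(2)
"
```

```text
[ 0.58079303 -0.00669648  0.16696048]
[ 0.58098804 -0.00672907  0.16547633]
[ 0.58121135 -0.00676647  0.16377653]
29.2333
29.233 t 188 0 z 309.72 [-0.9  0.5 -0.3]
29.283 t 98 0 z 309.68 [-1.1 -0.3 -0.3]
F [-0.97  0.09 -0.28] P [ 0.5845 -0.295   0.3097] clk 29.3333
```

```bash
python3 -c "
from h import *
t1=cam('top')['pixels'].astype(int)
for i in range(10): cam('side')
t2=cam('top')['pixels'].astype(int)
print(abs(t1-t2)[135:230,190:300].mean(), abs(t1-t2)[230:330,190:300].mean())
print(r.finish_job(), r.get_state()['clock'])
"
```

```text
0.8935566188197767 0.8960303030303031
the job is handed in; nothing more can be done
the job is handed in; nothing more can be done
```

The pin is home through the slot and hole, the rotor is locked and still, and the job was handed in at about 30 s of the 54 s allowed.

- **Sequence:** I took the black-capped pin from its holder and left the four orange look-alikes alone. I put the tip through the bracket slot and pressed it on just after the hole had passed, with about 6 N on the spring. The rotor came almost to a stop with the hole about 150° past the slot. I eased off and let it creep at 0.1–0.6 rad/s, slowest near the slot, until the pin dropped into the hole by itself. I then pushed it home to about 7 N, eased the spring and let go.
- **Final checks that agreed:** Pictures 0.5 s apart show no movement of the rotor. The cap top measures about 165.5 mm up against 167 mm expected, so the pin is home within my measuring error. The robot is clear of everything, and the other things on the bench show no sign of having moved.
- **Check that is off:** The released pin leans about 5°, with its top towards −x. That fits the rotor's drive pushing on it within the slot's 2 mm clearance. The collar is therefore probably tilted slightly on the bracket rather than perfectly flat.

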